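# Seat the bench block in the corner nest and hold it against both fences

### The job

Pick up the square steel bench block and set it down flat on the plate of the corner nest, then push it home into the corner so that it bears squarely on both low fences at once. Do not let go: finish with the fingers still on the block, pressing it steadily (a good few newtons, not ramming it) against both fences, as if waiting for it to be clamped. Leave the other things on the bench where they are.

Things in the scene. Friction and masses are not known exactly. Their poses are not given: they have to be found in the camera images.
- bench_block: the square dark steel bench block, 62 x 62 x 22 mm, about 0.8 kg, loose, lying flat on the worktop; origin at the centre of its underside, z up, x and y square to its side faces (it may be set down any of the four ways round)
- round_stake: a bystander: round dark steel disc, 64 mm across, 17 mm high, lying to the left like the block; origin at the centre of its underside
- nest: the corner nest, fixed to the worktop: a square steel base plate 120 x 120 mm, 6 mm thick, with two low fences at right angles near two of its edges; the other two sides are open. Origin at the centre of its underside, z up; the fences stand on its +x and +y sides, so the corner is at its far left. To its right, fixed at about x = 0.44, y = -0.25 m from the robot, stands a hand lever press whose lever reaches 0.45 m above the worktop: keep the arm clear of it
- nest_corner (a point): the point on the plate's top (6 mm above the worktop) where the inner faces of the two fences would meet; axes parallel to the nest's. The faces lie in the planes x = 0 and y = 0 of this frame, and the block belongs on the side of negative x and y: fully home, its centre is at x = -31 mm, y = -31 mm, z = 0. Also 33, 33, 6 mm in the nest's frame
- fence_x: the fence on the nest's +x side: dark steel bar 18 mm thick, 74 mm long, 7 mm high above the plate (top 13 mm above the worktop), ending 8 mm short of the corner; rigid, does not give. Low enough that fingers holding the upper half of the block pass above it. Origin at the centre of its underside
- fence_y: the same bar on the nest's +y side, at right angles to the other
- flux_jar: a bystander: small stained glass jar with a brush, 45 x 59 x 48 mm, on the right of the nest; origin at the centre of its underside
- tin_blue: a bystander: round blue tin, 89 mm across, 37 mm high, at the far left; origin at the centre of its underside
- red_pliers: a bystander: red-handled pliers lying beyond the nest, 126 mm long, 10 mm high; origin at the middle of its underside
- jar_lid: a bystander: flat white lid, 54 mm across, 9 mm high, near the left front edge; origin at the centre of its underside
- collet_cap: a bystander: small dark ribbed cap, 22 mm across, 18 mm high, near the front edge; origin at the centre of its underside
- handpiece: a bystander: slim grey handpiece lying to the right of the nest, 166 mm long, 22 mm high; origin at the middle of its underside
Mind the look-alikes: they are no part of the job. What is shaped like the bench_block but red is not meant.

How it is judged:
By the outcome, as a careful person would: the job done as asked, in the order asked, and still so for the second after the job is handed in, while the arm keeps its last pose, push and grip.
It also fails if it takes over 64 s, if anything falls off the work surface, if the arm or the gripper's body presses on something with over 40 N, if the wrist force passes 120 N, or if a joint passes its speed limit or range.

### The arm

A 6-joint arm with a two-finger parallel gripper is mounted at the origin on a cart in front of the work surface, level with it; the furniture and walls round the work are solid. World frame = base frame: x ahead of the robot, y to its left, z up, the work surface at z = 0. Lengths are in m, angles in rad, forces in N, time in s.
With the tool pointing down it reaches from about 0.375 to 0.975 m from the base axis. Payload 3.8 kg.
Tool frame: the origin (TCP) lies midway between the tips of the shut fingers; the grasp point (between the pads) lies 19 mm behind it (hold_point_z is the distance from the TCP to the grasp point, in m); z points along the fingers, y is the line along which they close (so a half turn about z gives the same grasp; the last joint's range is limited). The gripper opens to 85 mm and grips with 20 to 120 N. Pads are 22 mm wide; open, the fingers measure 114 mm over their backs; the gripper's body (76 mm by 85 mm) begins 54 mm behind the grasp point. The pads swing forward as they close: fully open they stand 13 mm farther back than shut.
Start: joints at [-1.251, 0.264, 1.604, -0, 1.274, -0.037], TCP at [0.236, -0.632, 0.231] pointing down, gripper open.
Joint ranges: [-2.63, 2.63], [-0.94, 2.18], [0.31, 2.57], [-1.31, 4.45], [0, 2.66], [-2.55, 2.55]. Speed limits (rad/s): [2.57, 2.57, 3.14, 3.14, 3.14, 3.14].

### API

Orientations are given as a 3x3 rotation matrix whose columns are the frame's x, y, z axes.
In Python, from cell import * gives the robot as it stands. The module is installed in compiled form; this text tells all that it offers.
- The arm moves only by the tool carry_out, never from a script. Its argument "moves" is one flat list of numbers, 7 for each row, row after row: the shift along the world's x, y, z normalised to -1 to 1, where 1 is 100 mm, then the turn, a rotation vector about the world's x, y, z normalised to -1 to 1, where 1 is pi rad, then the opening, from -1 (shut) to 1 (fully open). In form: [tx, ty, tz, rx, ry, rz, jaw, tx, ty, tz, rx, ry, rz, jaw, ...]. A call has 1 to 12 rows; each row is the pose to reach, as a shift and turn from the pose commanded when the call began, turning the shorter way round; what a row does not reach only later rows make up. A row lasts 1/10 s, in which the tool goes at most 50 mm and 8.59 degrees, less where a joint would pass 70% of its speed; a pose out of reach is approached as far as the arm can. A call with a number of a shift or a turn outside -1 to 1 is refused whole. A call with a gripper value outside its range is refused whole. The fingers move at their own pace and stop on an object; the grip force is fixed at half the most. Time passes only in rows, so rows that repeat a pose let the fingers close. It gives the time, the measured TCP pose, the force, the opening and the grip force at its end, in the units of the state.
- get_obs(): the state, without advancing time (a new reading comes with each control period).
- get_image(name): name is "side" or "top"; returns (picture, depth): 480x640x3 uint8, red, green, blue; 480x640 float32, m along the optical axis (not along the pixel's ray), 0 where there is no reading.
- calibration(name): a dict with "K" (3x3 intrinsics, pixels), "R" (3x3) and "t" (3): a world point X has camera coordinates R X + t. Camera axes: x right, y down, z forward; pixel columns grow to the right and rows downward; lengths in m; the calibration is good to about 2 mm. A picture is of the moment at which its call begins. calibration takes no time and is no camera call.
- close_job(): hands the job in; it is judged then, once.
Trained networks look in the newest picture that a camera, given by its name, has taken for a name from the list of things; names that differ only in an ending like _2 or _b are one class to them, and where a whole thing is asked for, a point or a joint stands for the part that bears it (a point fixed in the world has none). Each returns a list of dicts, best first, with "score" (0 to 1); they miss things now and then, are a little off and sometimes report something else, mostly with a low value. They report only what shows in the picture. A call takes as long as a camera call. They do not tell look-alikes from the thing itself.
- masks_of(camera, name): "mask" (480x640 bool, what is visible of it) and "at" ([column, row] in pixels, amid what is visible of it).
The state is a dict: "time": time; "q": joint angles; "joint_velocities": joint speeds; "joint_torque": joint torques, N m; "tcp_pos": TCP position; "tcp_rot": TCP orientation; "force": force on the tool from outside, world axes, zero at the start; "ft_torque": the same for the moment, N m; "finger_gap": finger opening in m; "finger_force": force on a finger pad.
Only numpy, scipy, OpenCV 4.12 (cv2) and the standard library are available. Lean on these libraries where they do the work, as an engineer would, in place of code of your own. Each camera call takes 0.05 s, during which the arm holds its last target. There are 200 camera calls.

## Working session

There is one attempt and no reset: what is moved stays moved. The work goes in short steps, Python scripts to look and compute and a tool call to move; the robot and the scene stay as the last step left them, time stands still between calls to the robot, and variables do not carry over. Pictures are saved under pics/ and viewed, at most 10 in all, crops included, and the job is handed in when it is done.

Besides the shell and the picture viewer there is one more tool, called after "Emit:" by a JSON object that holds its "fn" and its "kwargs". carry_out: Moves the arm, as the interface text tells. Its arguments: {"type":"object","properties":{"moves":{"type":"array"}},"required":["moves"]}

```bash
mkdir -p pics
cat > h.py <<'E'
from cell import *
import numpy as np, cv2
def snap(c,f):
    im,d=get_image(c); cv2.imwrite('pics/'+f,im[:,:,::-1]); return im,d
def world(c,uv,z):
    k=calibration(c);K,R,t=map(np.array,(k['K'],k['R'],k['t']))
    uv=np.atleast_2d(uv).astype(float)
    r=np.c_[uv,np.ones(len(uv))]@np.linalg.inv(K).T@R
    o=-R.T@t
    return o+r*((z-o[2])/r[:,2])[:,None]
def cloud(c,d,m):
    k=calibration(c);K,R,t=map(np.array,(k['K'],k['R'],k['t']))
    v,u=np.nonzero(m&(d>0));z=d[v,u]
    p=(np.c_[u,v,np.ones(len(u))]@np.linalg.inv(K).T)*z[:,None]
    return (p-t)@R
E
python3 - <<'E'
from h import *
o=get_obs();print(o['time'],o['tcp_pos'],o['tcp_rot'],o['force'])
for c in('top','side'):
    im,d=snap(c,c+'0.png')
    for n in('bench_block','nest','fence_x','fence_y'):
        for r in masks_of(c,n)[:4]:
            p=cloud(c,d,r['mask'])
            if len(p)==0: print(c,n,'none');continue
            print(c,n,round(r['score'],2),r['at'],r['mask'].sum(),np.median(p,0).round(3),np.median(im[r['mask']],0))
E
```

```text
0.0 [ 0.23551511 -0.63180696  0.22995815] [[ 9.37027238e-01  3.49255611e-01 -6.88587098e-04]
 [ 3.49256279e-01 -9.37024890e-01  2.09951064e-03]
 [ 8.80426221e-05 -2.20779202e-03 -9.99997559e-01]] [-0.50354958 -0.5221825  -0.14178402]
top bench_block 0.66 [300.0, 209.7] 848 [0.571 0.165 0.022] [234.  66.  58.]
top bench_block 0.59 [238.1, 206.1] 912 [0.584 0.297 0.022] [106.  96.  86.]
top nest 0.91 [383.8, 216.3] 3040 [ 0.564 -0.018  0.007] [238. 236. 221.]
top nest 0.75 [307.4, 327.2] 28 [0.332 0.141 0.019] [110.  100.5  92. ]
top fence_x 0.72 [394.9, 194.5] 303 [ 0.603 -0.038  0.013] [108. 105.  94.]
top fence_x 0.53 [367.1, 220.5] 298 [0.56  0.026 0.014] [111. 107.  96.]
top fence_y 0.72 [394.9, 194.5] 303 [ 0.603 -0.038  0.013] [108. 105.  94.]
top fence_y 0.53 [367.1, 220.5] 298 [0.56  0.026 0.014] [111. 107.  96.]
side bench_block 0.82 [206.5, 223.0] 1108 [0.579 0.303 0.022] [122. 113. 106.]
side bench_block 0.62 [278.8, 218.0] 1086 [0.566 0.17  0.022] [250.  67.  61.]
side bench_block 0.49 [422.7, 161.2] 674 [ 0.647 -0.132  0.016] [160.  146.5 132. ]
side nest 0.96 [372.6, 208.3] 3404 [ 0.561 -0.013  0.007] [245. 243. 235.]
side fence_x 0.92 [353.0, 214.7] 370 [0.553 0.031 0.013] [128. 126. 118.]
side fence_x 0.87 [376.4, 192.6] 377 [ 0.603 -0.031  0.013] [122. 120. 112.]
side fence_x 0.37 [437.0, 210.4] 592 [ 0.528 -0.128  0.022] [69. 55. 42.]
side fence_y 0.92 [353.0, 214.7] 370 [0.553 0.031 0.013] [128. 126. 118.]
side fence_y 0.87 [376.4, 192.6] 377 [ 0.603 -0.031  0.013] [122. 120. 112.]
side fence_y 0.37 [437.0, 210.4] 592 [ 0.528 -0.128  0.022] [69. 55. 42.]
```

View pics/top0.png

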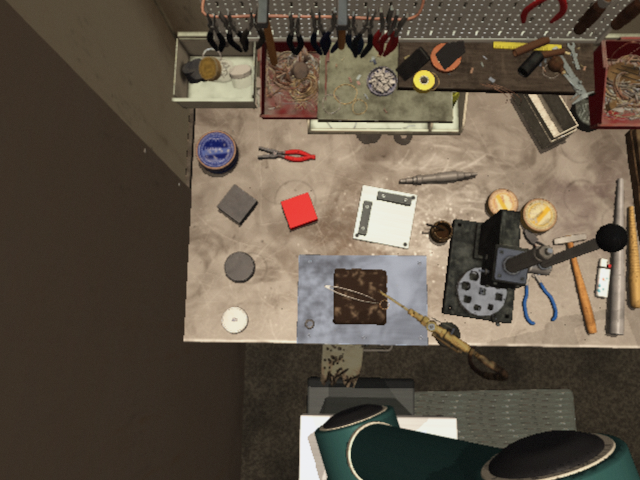

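Run:
```python
from h import *
# enlarged crop of the candidates + rectangles
im,d=get_image('top'); cv2.imwrite('pics/crop.png',cv2.resize(im[160:260,190:350,::-1],None,fx=5,fy=5))
for c in('top','side'):
    im,d=get_image(c)
    for n,z in(('bench_block',.022),('nest',.006),('fence_x',.013)):
        for r in masks_of(c,n)[:3]:
            p=cloud(c,d,r['mask']); p=p[abs(p[:,2]-z)<.004]
            if len(p)<50: continue
            (cx,cy),s,a=cv2.minAreaRect((p[:,:2]*1000).astype(np.float32)); print(c,n,r['at'],'rect mm',round(cx,1),round(cy,1),np.round(s,1),round(a,1),'z',p[:,2].mean().round(4))
```

```text
top bench_block [297.7, 210.5] rect mm 572.6 166.6 [62.1 60.9] 21.0 z 0.0222
top bench_block [238.6, 206.3] rect mm 586.5 299.7 [63.9 62.1] 54.6 z 0.0222
top nest [385.8, 216.6] rect mm 565.0 -18.2 [121.  120.2] 80.7 z 0.0064
top fence_x [394.0, 196.7] rect mm 603.8 -37.3 [73.5 19.4] 79.2 z 0.0132
side bench_block [278.9, 218.6] rect mm 571.7 170.3 [65.6 62.6] 20.4 z 0.0224
side bench_block [205.9, 223.0] rect mm 584.8 303.4 [64.1 63.7] 54.3 z 0.0226
side bench_block [219.6, 286.4] rect mm 448.6 293.5 [60.6 60.2] 50.4 z 0.0195
side nest [371.7, 209.2] rect mm 564.0 -14.0 [120.2 124.3] 79.7 z 0.0063
side fence_x [379.7, 191.1] rect mm 603.7 -33.0 [73.8 23.4] 80.1 z 0.0129
side fence_x [355.4, 213.6] rect mm 558.7 29.8 [17.3 75.1] 79.3 z 0.0133
```

The top picture shows the candidates. The dark grey square at (238,205) matches "dark steel". The red square at (299,211) is the excluded look-alike, and the grey disc at (239,267) is round_stake. The nest is at (385,216) with its fences up and left, and the press with its lever is at (480–620, 210–320).

View pics/crop.png

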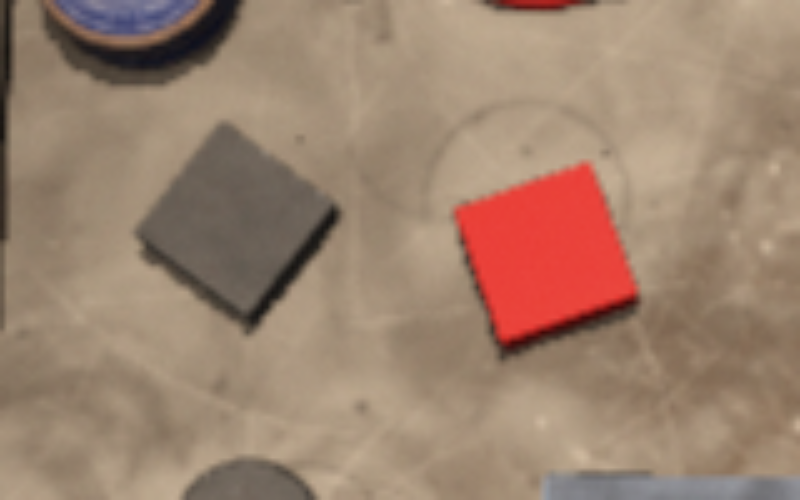

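View pics/side0.png

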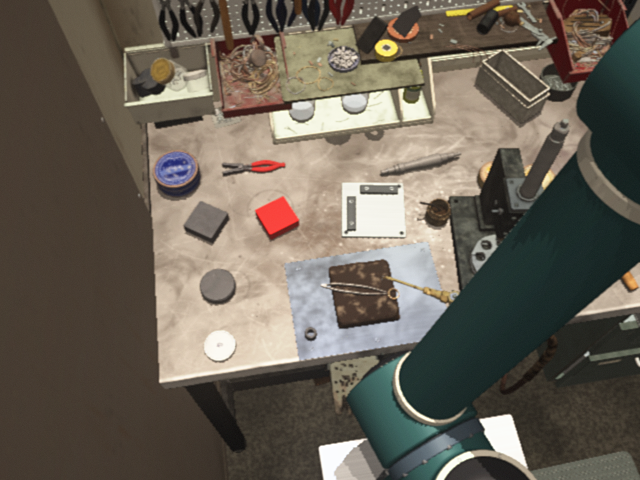

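Run:
```python
from h import *
for c in('top','side'):
    im,d=get_image(c); p=cloud(c,d,np.ones(d.shape,bool))
    for z0,z1 in((.03,.15),(.15,.25),(.25,.35),(.35,.6)):
        m=(p[:,2]>z0)&(p[:,2]<z1)&(p[:,0]>.3)&(p[:,0]<.72)&(p[:,1]>-.65)&(p[:,1]<.0)
        q=p[m]
        if len(q):print(c,z0,len(q),np.percentile(q,2,axis=0).round(3),np.percentile(q,98,axis=0).round(3))
```

```text
top 0.03 3935 [ 0.306 -0.546  0.03 ] [ 0.695 -0.006  0.143]
top 0.15 2902 [ 0.404 -0.291  0.154] [ 0.719 -0.036  0.239]
top 0.25 688 [ 0.424 -0.29   0.252] [ 0.453 -0.206  0.349]
top 0.35 1145 [ 0.427 -0.304  0.352] [ 0.465 -0.209  0.438]
side 0.03 2617 [ 0.332 -0.213  0.03 ] [ 0.543 -0.003  0.147]
side 0.15 2736 [ 0.407 -0.237  0.153] [ 0.718 -0.025  0.242]
side 0.25 830 [ 0.423 -0.222  0.252] [ 0.441 -0.203  0.348]
side 0.35 379 [ 0.425 -0.222  0.351] [ 0.442 -0.205  0.386]
```

The enlarged crop confirms the dark grey block (crop (238,220), image (238,205)) as the target. The red one at crop (547,255) is not meant. The side view agrees: dark block at (206,222), nest at (372,209), press lever at upper right. I'll go up and over the press.

Emit:
{"fn": "carry_out", "kwargs": {"moves": [0.4,0.6,1,0,0,0.06,1,0.4,0.6,1,0,0,0.06,1,0.4,0.6,1,0,0,0.06,1]}}

```text
time: 1.35
tcp_pos: [0.2774, -0.5723, 0.3361]
tcp_rot: [[0.854, 0.52, 0.003], [0.52, -0.854, -0.005], [0.0, 0.006, -1.0]]
force: [0.3, -0.3, 1.0]
finger_gap: 0.0857
finger_force: 0.0
```

Emit:
{"fn": "carry_out", "kwargs": {"moves": [0.4,0.6,1,0,0,0.06,1,0.4,0.6,1,0,0,0.06,1,0.4,0.6,1,0,0,0.06,1]}}

```text
time: 1.65
tcp_pos: [0.3174, -0.5115, 0.4368]
tcp_rot: [[0.741, 0.671, 0.004], [0.671, -0.741, -0.006], [-0.001, 0.007, -1.0]]
force: [0.3, -1.0, -0.1]
finger_gap: 0.0851
finger_force: 0.0
```

Emit:
{"fn": "carry_out", "kwargs": {"moves": [0.4,0.6,1,0,0,0.07,1,0.4,0.6,1,0,0,0.07,1,0.4,0.6,1,0,0,0.07,1,0.4,0.6,1,0,0,0.07,1]}}

```text
time: 2.05
tcp_pos: [0.3571, -0.4516, 0.5365]
tcp_rot: [[0.577, 0.817, 0.005], [0.817, -0.577, -0.007], [-0.002, 0.008, -1.0]]
force: [-0.9, -0.8, 0.1]
finger_gap: 0.0854
finger_force: 0.0
```

Emit:
{"fn": "carry_out", "kwargs": {"moves": [0,1,0.5,0,0,0,1,0,1,0.5,0,0,0,1,0,1,0.5,0,0,0,1]}}

```text
time: 2.35
tcp_pos: [0.3552, -0.3502, 0.5837]
tcp_rot: [[0.578, 0.816, 0.002], [0.816, -0.578, -0.002], [-0.0, 0.003, -1.0]]
force: [-0.6, -0.1, 0.4]
finger_gap: 0.0855
finger_force: 0.0
```

Emit:
{"fn": "carry_out", "kwargs": {"moves": [0.3,1,0,0,0,0,1,0.3,1,0,0,0,0,1,0.3,1,0,0,0,0,1]}}

```text
time: 2.65
tcp_pos: [0.3864, -0.2494, 0.5803]
tcp_rot: [[0.575, 0.818, -0.0], [0.818, -0.575, 0.002], [0.001, -0.001, -1.0]]
force: [-0.2, -0.5, 0.5]
finger_gap: 0.0854
finger_force: 0.0
```

Emit:
{"fn": "carry_out", "kwargs": {"moves": [0.4,1,0,0,0,0,1,0.4,1,0,0,0,0,1,0.4,1,0,0,0,0,1]}}

```text
time: 2.95
tcp_pos: [0.427, -0.15, 0.5794]
tcp_rot: [[0.575, 0.818, -0.002], [0.818, -0.575, 0.002], [0.001, -0.003, -1.0]]
force: [1.1, 0.6, 0.0]
finger_gap: 0.0855
finger_force: 0.0
```

Emit:
{"fn": "carry_out", "kwargs": {"moves": [0.6,1,0,0,0,0,1,0.6,1,0,0,0,0,1,0.6,1,0,0,0,0,1]}}

```text
time: 3.25
tcp_pos: [0.4877, -0.0511, 0.5786]
tcp_rot: [[0.577, 0.817, -0.003], [0.817, -0.577, 0.001], [-0.001, -0.003, -1.0]]
force: [0.5, -0.5, -0.9]
finger_gap: 0.0853
finger_force: 0.0
```

Emit:
{"fn": "carry_out", "kwargs": {"moves": [0.6,1,-1,0,0,0,1,0.6,1,-1,0,0,0,1,0.6,1,-1,0,0,0,1,0.6,1,-1,0,0,0,1]}}

```text
time: 3.65
tcp_pos: [0.546, 0.0489, 0.4723]
tcp_rot: [[0.577, 0.817, -0.013], [0.817, -0.577, -0.0], [-0.007, -0.01, -1.0]]
force: [-0.5, -0.9, -0.0]
finger_gap: 0.0855
finger_force: 0.0
```

Emit:
{"fn": "carry_out", "kwargs": {"moves": [0.4,1,-1,0,0,0,1,0.4,1,-1,0,0,0,1,0.4,1,-1,0,0,0,1,0.4,1,-1,0,0,0,1]}}

```text
time: 4.05
tcp_pos: [0.5846, 0.1482, 0.3732]
tcp_rot: [[0.577, 0.817, -0.011], [0.817, -0.577, -0.002], [-0.008, -0.008, -1.0]]
force: [-0.3, -0.8, -0.8]
finger_gap: 0.0853
finger_force: 0.0
```

Emit:
{"fn": "carry_out", "kwargs": {"moves": [0,1,-1,0,0,0,1,0,1,-1,0,0,0,1,0,1,-1,0,0,0,1,0,1,-1,0,0,0,1]}}

```text
time: 4.45
tcp_pos: [0.5835, 0.2473, 0.2753]
tcp_rot: [[0.577, 0.817, -0.009], [0.817, -0.577, -0.003], [-0.008, -0.005, -1.0]]
force: [-0.2, 0.1, -1.4]
finger_gap: 0.0851
finger_force: 0.0
```

Emit:
{"fn": "carry_out", "kwargs": {"moves": [0,0.53,-1,0,0,0,1,0,0.53,-1,0,0,0,1,0,0.53,-1,0,0,0,1,0,0.53,-1,0,0,0,1,0,0.53,-1,0,0,0,1,0,0.53,-1,0,0,0,1]}}

```text
time: 5.05
tcp_pos: [0.5881, 0.2998, 0.1849]
tcp_rot: [[0.58, 0.815, 0.005], [0.815, -0.58, 0.002], [0.004, 0.003, -1.0]]
force: [0.8, -0.1, 0.2]
finger_gap: 0.0853
finger_force: 0.0
```

Run:
```python
from h import *
o=get_obs();print(o['time'],o['tcp_pos'],o['tcp_rot'],o['force'],o['q'])
for c in('top','side'):
    im,d=snap(c,c+'1.png')
    for r in masks_of(c,'bench_block')[:4]:
        p=cloud(c,d,r['mask']);p=p[abs(p[:,2]-.022)<.004]
        if len(p)<50: continue
        (cx,cy),s,a=cv2.minAreaRect((p[:,:2]*1000).astype(np.float32)); print(c,r['at'],round(cx,1),round(cy,1),np.round(s,1),round(a,1))
im=cv2.imread('pics/side1.png');cv2.imwrite('pics/side1c.png',cv2.resize(im[90:330,110:430],None,fx=2.5,fy=2.5))
```

```text
5.05 [0.58806702 0.29983524 0.18488483] [[ 0.57963798  0.8148591   0.00494571]
 [ 0.81486333 -0.57965085  0.00162516]
 [ 0.00419106  0.00308808 -0.99998645]] [ 0.79828172 -0.13661397  0.2311976 ] [ 4.34097450e-01  2.63665939e-01  1.69134192e+00 -6.54711881e-04
  1.18141432e+00  1.05264149e+00]
top [300.6, 210.9] 572.2 165.6 [61.5 60.6] 21.7
side [276.9, 215.4] 571.3 170.7 [64.  62.9] 21.1
side [206.4, 219.9] 584.9 303.7 [64.1 64.3] 54.3
```

View pics/side1c.png

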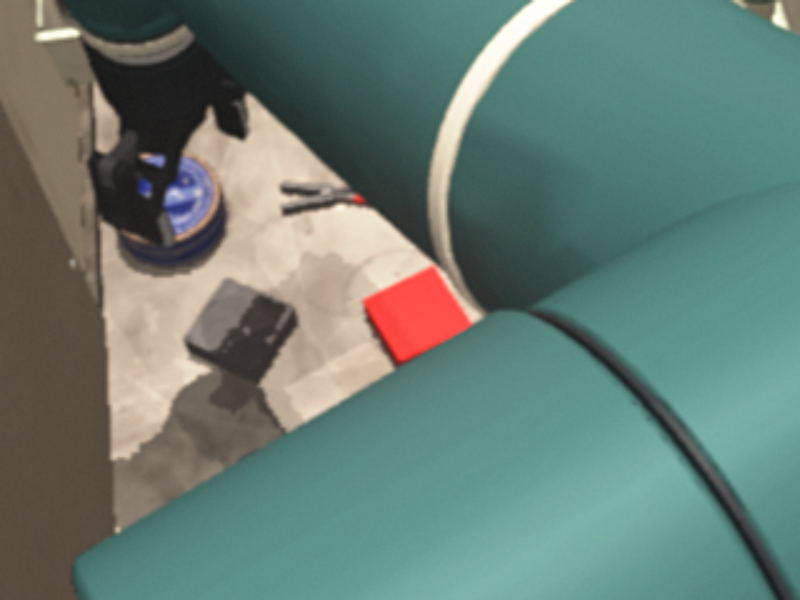

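The gripper hangs above the dark block (crop (240,330)), clear of the tin and the red block. Now I'll descend.

Emit:
{"fn": "carry_out", "kwargs": {"moves": [-0.02,0.01,-1,0,0,0,1,-0.02,0.01,-1,0,0,0,1,-0.02,0.01,-1,0,0,0,1,-0.02,0.01,-1,0,0,0,1,-0.02,0.01,-1,0,0,0,1,-0.02,0.01,-1,0,0,0,1]}}

```text
time: 5.85
tcp_pos: [0.5863, 0.3027, 0.0852]
tcp_rot: [[0.579, 0.816, 0.006], [0.816, -0.579, 0.003], [0.005, 0.003, -1.0]]
force: [0.3, -0.5, -0.5]
finger_gap: 0.0852
finger_force: 0.0
```

Emit:
{"fn": "carry_out", "kwargs": {"moves": [0,0,-0.3,0,0,0,1,0,0,-0.5,0,0,0,1,0,0,-0.7,0,0,0,1,0,0,-0.7,0,0,0,1,0,0,-0.7,0,0,0,1,0,0,-0.7,0,0,0,1]}}

```text
time: 6.45
tcp_pos: [0.5856, 0.3024, 0.0138]
tcp_rot: [[0.579, 0.816, 0.004], [0.816, -0.579, 0.002], [0.004, 0.002, -1.0]]
force: [0.0, 0.4, 0.3]
finger_gap: 0.0857
finger_force: 0.0
```

Emit:
{"fn": "carry_out", "kwargs": {"moves": [0,0,-0.08,0,0,0,1,0,0,-0.08,0,0,0,1,0,0,-0.08,0,0,0,-1,0,0,-0.08,0,0,0,-1,0,0,-0.08,0,0,0,-1,0,0,-0.08,0,0,0,-1,0,0,-0.08,0,0,0,-1,0,0,-0.08,0,0,0,-1,0,0,-0.08,0,0,0,-1,0,0,-0.08,0,0,0,-1]}}

```text
time: 7.45
tcp_pos: [0.5842, 0.3017, 0.0039]
tcp_rot: [[0.579, 0.816, 0.001], [0.816, -0.579, 0.0], [0.001, 0.001, -1.0]]
force: [0.2, -0.4, 5.8]
finger_gap: 0.0603
finger_force: 69.3
```

Emit:
{"fn": "carry_out", "kwargs": {"moves": [0,0,0.3,0,0,0,-1,0,0,0.6,0,0,0,-1,0,0,1,0,0,0,-1,0,0,1,0,0,0,-1,0,0,1,0,0,0,-1]}}

```text
time: 7.95
tcp_pos: [0.5832, 0.3013, 0.1022]
tcp_rot: [[0.579, 0.816, -0.001], [0.816, -0.579, -0.0], [-0.001, -0.0, -1.0]]
force: [-0.2, 0.6, -7.5]
finger_gap: 0.0604
finger_force: 69.5
```

Run:
```python
from h import *
o=get_obs();print(o['tcp_pos'],o['tcp_rot'],o['force'],o['finger_gap'],o['finger_force'])
im,d=snap('side','side2.png')
cv2.imwrite('pics/side2c.png',cv2.resize(im[100:300,120:340,::-1],None,fx=2.7,fy=2.7))
```

```text
[0.58317223 0.30133637 0.10221035] [[ 5.78658736e-01  8.15569434e-01 -7.52163562e-04]
 [ 8.15569537e-01 -5.78659030e-01 -2.39565544e-04]
 [-6.30628572e-04 -4.74814994e-04 -9.99999688e-01]] [-0.16781507  0.62524493 -7.45616271] 0.06036017094327994 69.501131772995
```

View pics/side2c.png

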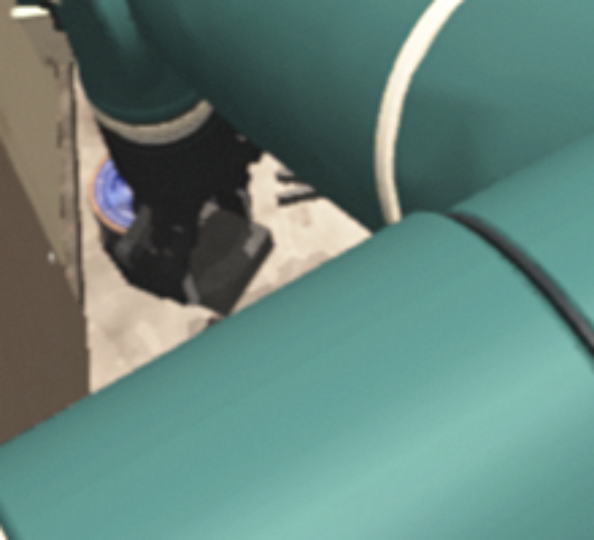

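The block is held (reading −7.5 N ≈ 0.76 kg) and lifted, at crop (230,255). While it travels I'll refine the nest yaw from the first pictures.

Emit:
{"fn": "carry_out", "kwargs": {"moves": [-0.1,-1,0,0,0,0.07,-1,-0.1,-1,0,0,0,0.07,-1,-0.1,-1,0,0,0,0.07,-1]}}

```text
time: 8.3
tcp_pos: [0.5689, 0.195, 0.098]
tcp_rot: [[0.389, 0.921, -0.011], [0.921, -0.389, -0.006], [-0.01, -0.007, -1.0]]
force: [0.1, 0.5, -6.7]
finger_gap: 0.0602
finger_force: 69.5
```

Emit:
{"fn": "carry_out", "kwargs": {"moves": [-0.1,-1,0,0,0,0.07,-1,-0.1,-1,0,0,0,0.07,-1,-0.1,-1,0,0,0,0.07,-1]}}

```text
time: 8.6
tcp_pos: [0.5595, 0.0959, 0.099]
tcp_rot: [[0.179, 0.984, -0.009], [0.984, -0.179, -0.004], [-0.006, -0.008, -1.0]]
force: [-1.0, 0.8, -7.1]
finger_gap: 0.0607
finger_force: 69.5
```

Emit:
{"fn": "carry_out", "kwargs": {"moves": [-0.06,-1,0,0,0,0,-1,-0.06,-1,0,0,0,0,-1,-0.06,-1,0,0,0,0,-1,-0.06,-1,0,0,0,0,-1,-0.06,-1,0,0,0,0,-1]}}

```text
time: 9.1
tcp_pos: [0.5563, 0.0023, 0.1013]
tcp_rot: [[0.177, 0.984, -0.004], [0.984, -0.177, 0.001], [0.0, -0.004, -1.0]]
force: [-0.7, -0.1, -6.2]
finger_gap: 0.0602
finger_force: 69.5
```

Run:
```python
from h import *
o=get_obs();R=o['tcp_rot'];print(o['time'],o['tcp_pos'],np.degrees(np.arctan2(R[1][1],R[0][1])),R[0][2],R[1][2],o['force'])
for c,(u,v) in(('top',(384,216)),('side',(372,209))):
    im=cv2.imread('pics/'+c+'0.png');g=im.min(2);g[:v-45]=0;g[v+45:]=0;g[:,:u-45]=0;g[:,u+45:]=0
    g=cv2.resize(g,None,fx=4,fy=4,interpolation=cv2.INTER_CUBIC)
    n,l,st,ce=cv2.connectedComponentsWithStats((g>165).astype(np.uint8))
    k=1+st[1:,4].argmax();ct=max(cv2.findContours((l==k).astype(np.uint8),0,cv2.CHAIN_APPROX_NONE)[0],key=len)[:,0]
    p=world(c,(ct+.5)/4-.5,.006)[:,:2]*1000
    (cx,cy),s,a=cv2.minAreaRect(p.astype(np.float32));print(c,cx,cy,s,a)
    # line fits on each edge
    ar=np.radians(a);A=np.array([[np.cos(ar),np.sin(ar)],[-np.sin(ar),np.cos(ar)]]);q=(p-[cx,cy])@A.T
    for ax in(0,1):
        for sg in(-1,1):
            m=(sg*q[:,ax]>56)&(abs(q[:,1-ax])<50)
            if m.sum()>20:
                sl=np.polyfit(q[m,1-ax],q[m,ax],1);print(ax,sg,m.sum(),'edge',sl[1].round(2),'dyaw',np.degrees(sl[0]*(1 if ax else -1)).round(2))
```

```text
9.1 [0.55632046 0.00227123 0.10127495] -10.19721234210843 -0.0036264324774389857 0.0008126847081015105 [-0.66893058 -0.06587133 -6.20996759]
top 563.71728515625 -22.99579620361328 (132.1094207763672, 120.4417495727539) 79.45388793945312
0 -1 64 edge -60.4 dyaw 10.06
0 1 179 edge 65.22 dyaw -0.06
1 -1 182 edge -59.06 dyaw 0.08
1 1 185 edge 59.66 dyaw 0.2
side 552.9174194335938 -23.872840881347656 (146.7928009033203, 173.5507049560547) 79.71974182128906
0 -1 181 edge -69.33 dyaw -3.19
0 1 182 edge 73.0 dyaw 0.38
1 -1 249 edge -74.3 dyaw -5.79
1 1 535 edge 77.36 dyaw -4.55
```

Emit:
{"fn": "carry_out", "kwargs": {"moves": [0,-0.23,0,0,0,0,-1,0,-0.23,-0.3,0,0,0,-1,0,-0.23,-0.6,0,0,0,-1,0,-0.23,-0.7,0,0,0,-1,0,-0.23,-0.7,0,0,0,-1,0,-0.23,-0.7,0,0,0,-1,0,-0.23,-0.7,0,0,0,-1]}}

```text
time: 9.8
tcp_pos: [0.5596, -0.0211, 0.035]
tcp_rot: [[0.176, 0.984, 0.003], [0.984, -0.176, -0.0], [0.0, 0.003, -1.0]]
force: [0.3, 0.3, -6.0]
finger_gap: 0.06
finger_force: 69.5
```

Run:
```python
from h import *
o=get_obs();R=o['tcp_rot'];print(o['time'],o['tcp_pos'],np.degrees(np.arctan2(R[1][1],R[0][1])),R[0][2],R[1][2],o['force'])
im,d=snap('side','s3.png');im2,d2=snap('top','t3.png')
a=cv2.resize(im[140:270,300:460,::-1],None,fx=2.5,fy=2.5);b=cv2.resize(im2[140:270,300:460,::-1],None,fx=2.5,fy=2.5)
cv2.imwrite('pics/st3.png',np.hstack([a,b]))
```

```text
9.8 [ 0.55955785 -0.02112191  0.03500762] -10.118329468218466 0.003275963861804267 -0.00021977219375772546 [ 0.30528473  0.33981892 -5.99080305]
```

View pics/st3.png

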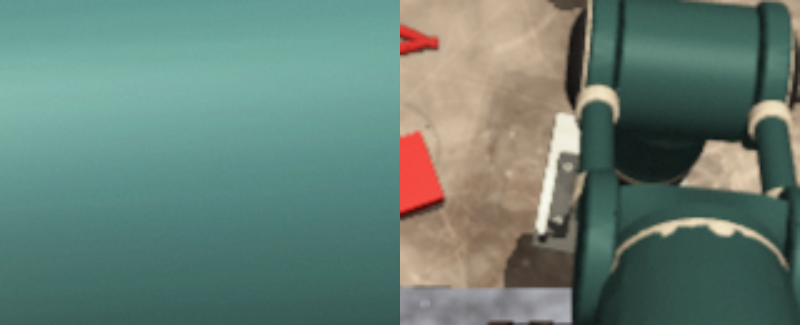

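The arm hides the nest in the side view, and in the top view only the left fence shows (at (565,190) in the joined picture). From here I go by force and measured pose.

Emit:
{"fn": "carry_out", "kwargs": {"moves": [-0.02,0,-0.1,0,0,0,-1,-0.02,0,-0.14,0,0,0,-1,-0.02,0,-0.17,0,0,0,-1,-0.02,0,-0.17,0,0,0,-1,-0.02,0,-0.17,0,0,0,-1]}}

```text
time: 10.4
tcp_pos: [0.5556, -0.0215, 0.016]
tcp_rot: [[0.176, 0.984, -0.0], [0.984, -0.176, 0.0], [-0.0, -0.0, -1.0]]
force: [-0.4, 0.0, -7.8]
finger_gap: 0.0602
finger_force: 69.4
```

Emit:
{"fn": "carry_out", "kwargs": {"moves": [0,0,-0.02,0,0,0,-1,0,0,-0.03,0,0,0,-1,0,0,-0.04,0,0,0,-1,0,0,-0.04,0,0,0,-1,0,0,-0.04,0,0,0,-1]}}

```text
time: 10.9
tcp_pos: [0.5557, -0.0215, 0.0123]
tcp_rot: [[0.176, 0.984, -0.0], [0.984, -0.176, -0.0], [-0.0, -0.0, -1.0]]
force: [0.0, -0.7, -5.3]
finger_gap: 0.0599
finger_force: 69.6
```

Emit:
{"fn": "carry_out", "kwargs": {"moves": [0,0,-0.01,0,0,0,-1,0,0,-0.02,0,0,0,-1,0,0,-0.02,0,0,0,-1,0,0,-0.02,0,0,0,-1]}}

```text
time: 11.3
tcp_pos: [0.5557, -0.0215, 0.0102]
tcp_rot: [[0.176, 0.984, -0.0], [0.984, -0.176, 0.0], [-0.0, -0.0, -1.0]]
force: [0.6, 0.1, -6.9]
finger_gap: 0.0602
finger_force: 69.6
```

Emit:
{"fn": "carry_out", "kwargs": {"moves": [0,0,-0.005,0,0,0,-1,0,0,-0.01,0,0,0,-1,0,0,-0.01,0,0,0,-1,0,0,-0.01,0,0,0,-1]}}

```text
time: 11.7
tcp_pos: [0.5559, -0.0215, 0.0099]
tcp_rot: [[0.176, 0.984, 0.0], [0.984, -0.176, -0.0], [-0.0, 0.0, -1.0]]
force: [-2.8, 0.3, 2.4]
finger_gap: 0.0606
finger_force: 70.6
```

Seated on the plate: contact at z = 0.0099, and I expected about 0.010. Now I'll slide diagonally toward the corner.

Emit:
{"fn": "carry_out", "kwargs": {"moves": [0.02,0.014,0,0,0,0,-1,0.04,0.028,0,0,0,0,-1,0.058,0.04,0,0,0,0,-1,0.058,0.04,0,0,0,0,-1,0.058,0.04,0,0,0,0,-1]}}

```text
time: 12.2
tcp_pos: [0.5622, -0.0178, 0.0099]
tcp_rot: [[0.176, 0.984, 0.001], [0.984, -0.176, -0.0], [-0.0, 0.001, -1.0]]
force: [-3.0, -2.7, 5.0]
finger_gap: 0.0603
finger_force: 70.9
```

Emit:
{"fn": "carry_out", "kwargs": {"moves": [0.002,0.01,0,0,0,0,-1,0.004,0.02,0,0,0,0,-1,0.005,0.03,0,0,0,0,-1,0.005,0.03,0,0,0,0,-1,0.005,0.03,0,0,0,0,-1]}}

```text
time: 12.7
tcp_pos: [0.5633, -0.0151, 0.01]
tcp_rot: [[0.176, 0.984, 0.002], [0.984, -0.176, -0.001], [-0.001, 0.003, -1.0]]
force: [-2.2, -6.1, 4.1]
finger_gap: 0.0601
finger_force: 70.8
```

Emit:
{"fn": "carry_out", "kwargs": {"moves": [0.001,0.008,0,0,0,0,-1,0.002,0.015,0,0,0,0,-1,0.002,0.015,0,0,0,0,-1,0.002,0.015,0,0,0,0,-1]}}

```text
time: 13.1
tcp_pos: [0.5634, -0.0147, 0.01]
tcp_rot: [[0.176, 0.984, 0.002], [0.984, -0.176, -0.003], [-0.002, 0.003, -1.0]]
force: [-1.7, -9.8, 4.0]
finger_gap: 0.0603
finger_force: 70.8
```

fence_y is in contact: the force is growing and the motion has stopped. Now fence_x.

Emit:
{"fn": "carry_out", "kwargs": {"moves": [0.01,-0.002,0,0,0,0,-1,0.02,-0.004,0,0,0,0,-1,0.025,-0.005,0,0,0,0,-1,0.025,-0.005,0,0,0,0,-1,0.025,-0.005,0,0,0,0,-1]}}

```text
time: 13.6
tcp_pos: [0.5634, -0.0148, 0.0099]
tcp_rot: [[0.176, 0.984, -0.003], [0.984, -0.176, -0.002], [-0.002, -0.002, -1.0]]
force: [-9.3, -7.5, 11.9]
finger_gap: 0.0605
finger_force: 71.7
```

Emit:
{"fn": "carry_out", "kwargs": {"moves": [0.01,-0.002,0.004,0,0,0,-1,0.02,-0.004,0.006,0,0,0,-1,0.02,-0.004,0.006,0,0,0,-1,0.02,-0.004,0.006,0,0,0,-1,0.02,-0.004,0.006,0,0,0,-1]}}

```text
time: 14.1
tcp_pos: [0.5635, -0.0148, 0.01]
tcp_rot: [[0.176, 0.984, -0.007], [0.984, -0.176, -0.001], [-0.002, -0.006, -1.0]]
force: [-13.2, -5.7, 13.6]
finger_gap: 0.0604
finger_force: 71.9
```

Run:
```python
from h import *
o=get_obs();print(o['tcp_pos'],o['tcp_rot'],o['force'],o['ft_torque'])
```

```text
[ 0.56347067 -0.01476509  0.00998663] [[ 0.17570942  0.98441983 -0.00661828]
 [ 0.98443926 -0.17572102 -0.00120957]
 [-0.0023537  -0.00630276 -0.99997737]] [-13.21190463  -5.69280293  13.62239512] [-1.08068498  1.69188986  0.02725751]
```

x looks pinned, but about 3 mm short of what the cameras predict, so a fingertip may be catching on the fence. Test: back off, lift 4 mm (the block still engages the fence), and push x again.

Emit:
{"fn": "carry_out", "kwargs": {"moves": [-0.066,-0.029,0,0,0,0,-1,-0.066,-0.029,0.04,0,0,0,-1,-0.066,-0.029,0.04,0,0,0,-1,-0.066,-0.029,0.04,0,0,0,-1,-0.066,-0.029,0.04,0,0,0,-1]}}

```text
time: 14.6
tcp_pos: [0.5599, -0.0165, 0.0132]
tcp_rot: [[0.176, 0.984, -0.001], [0.984, -0.176, 0.0], [0.0, -0.001, -1.0]]
force: [0.7, -0.4, -6.5]
finger_gap: 0.0606
finger_force: 69.6
```

Emit:
{"fn": "carry_out", "kwargs": {"moves": [0.02,-0.004,0,0,0,0,-1,0.04,-0.007,0,0,0,0,-1,0.049,-0.009,0,0,0,0,-1,0.049,-0.009,0,0,0,0,-1,0.049,-0.009,0,0,0,0,-1]}}

```text
time: 15.1
tcp_pos: [0.5651, -0.0177, 0.0139]
tcp_rot: [[0.176, 0.984, -0.0], [0.984, -0.176, 0.0], [0.0, -0.0, -1.0]]
force: [0.4, 0.7, -6.5]
finger_gap: 0.0604
finger_force: 69.6
```

It moves freely past the earlier stop, so that stop was a finger catching and not the fence. I'll continue at this height to find the real face.

Emit:
{"fn": "carry_out", "kwargs": {"moves": [0.01,-0.002,0,0,0,0,-1,0.02,-0.004,0,0,0,0,-1,0.02,-0.004,0,0,0,0,-1,0.02,-0.004,0,0,0,0,-1]}}

```text
time: 15.5
tcp_pos: [0.5658, -0.0179, 0.0135]
tcp_rot: [[0.176, 0.984, -0.002], [0.984, -0.176, 0.0], [-0.0, -0.002, -1.0]]
force: [-5.0, 1.1, -5.8]
finger_gap: 0.0605
finger_force: 69.8
```

Emit:
{"fn": "carry_out", "kwargs": {"moves": [0.01,-0.002,0,0,0,0,-1,0.02,-0.004,0,0,0,0,-1,0.02,-0.004,0,0,0,0,-1,0.02,-0.004,0,0,0,0,-1]}}

```text
time: 15.9
tcp_pos: [0.5658, -0.018, 0.0129]
tcp_rot: [[0.176, 0.984, -0.007], [0.984, -0.176, 0.001], [-0.0, -0.007, -1.0]]
force: [-8.6, 1.9, -2.5]
finger_gap: 0.0605
finger_force: 70.0
```

The real fence_x face is at TCP x ≈ 0.566, matching the camera estimate. I'll set the block down, open, and regrip about 5 mm higher so the fingers clear the fence.

Emit:
{"fn": "carry_out", "kwargs": {"moves": [-0.095,0.02,0,0,0,0,-1,-0.095,0.02,-0.02,0,0,0,-1,-0.095,0.02,-0.035,0,0,0,-1,-0.095,0.02,-0.042,0,0,0,-1,-0.095,0.02,-0.042,0,0,0,-1,-0.095,0.02,-0.042,0,0,0,-1]}}

```text
time: 16.5
tcp_pos: [0.5604, -0.0166, 0.01]
tcp_rot: [[0.176, 0.984, 0.001], [0.984, -0.176, -0.0], [0.0, 0.001, -1.0]]
force: [-0.2, 0.2, -5.5]
finger_gap: 0.0604
finger_force: 69.6
```

Emit:
{"fn": "carry_out", "kwargs": {"moves": [0,0,-0.006,0,0,0,-1,0,0,-0.006,0,0,0,-1,0,0,-0.006,0,0,0,-1,0,0,-0.006,0,0,0,1,0,0,-0.006,0,0,0,1,0,0,-0.006,0,0,0,1,0,0,-0.006,0,0,0,1,0,0,-0.006,0,0,0,1]}}

```text
time: 17.3
tcp_pos: [0.5597, -0.0165, 0.0092]
tcp_rot: [[0.176, 0.984, 0.0], [0.984, -0.176, -0.0], [0.0, 0.0, -1.0]]
force: [0.4, 0.0, -1.0]
finger_gap: 0.0856
finger_force: 0.0
```

Emit:
{"fn": "carry_out", "kwargs": {"moves": [0,0,0.055,0,0,0,1,0,0,0.055,0,0,0,1,0,0,0.055,0,0,0,1,0,0,0.055,0,0,0,-1,0,0,0.055,0,0,0,-1,0,0,0.055,0,0,0,-1,0,0,0.055,0,0,0,-1,0,0,0.055,0,0,0,-1,0,0,0.055,0,0,0,-1,0,0,0.055,0,0,0,-1]}}

```text
time: 18.3
tcp_pos: [0.5601, -0.0165, 0.0153]
tcp_rot: [[0.176, 0.984, 0.001], [0.984, -0.176, -0.0], [0.0, 0.001, -1.0]]
force: [-0.8, -0.5, 5.1]
finger_gap: 0.0598
finger_force: 65.8
```

Emit:
{"fn": "carry_out", "kwargs": {"moves": [0.02,0.002,0,0,0,0,-1,0.04,0.004,0,0,0,0,-1,0.055,0.005,0,0,0,0,-1,0.055,0.005,0,0,0,0,-1,0.055,0.005,0,0,0,0,-1]}}

```text
time: 18.8
tcp_pos: [0.5627, -0.0162, 0.0153]
tcp_rot: [[0.176, 0.984, -0.005], [0.984, -0.176, -0.0], [-0.001, -0.005, -1.0]]
force: [-10.5, -1.1, 14.9]
finger_gap: 0.0598
finger_force: 66.8
```

Emit:
{"fn": "carry_out", "kwargs": {"moves": [0.01,-0.002,0,0,0,0,-1,0.02,-0.004,0,0,0,0,-1,0.02,-0.004,0,0,0,0,-1,0.02,-0.004,0,0,0,0,-1]}}

```text
time: 19.2
tcp_pos: [0.5643, -0.0163, 0.0153]
tcp_rot: [[0.176, 0.984, -0.006], [0.984, -0.176, 0.0], [-0.001, -0.006, -1.0]]
force: [-11.0, 0.8, 15.4]
finger_gap: 0.0594
finger_force: 66.9
```

The resistance is plate friction: the block slides at about 11 N with 15 N of downforce. I'll unload z and straighten the pitch while pushing.

Emit:
{"fn": "carry_out", "kwargs": {"moves": [0,0,0.008,0,-0.002,0,-1,0,0,0.012,0,-0.002,0,-1,0,0,0.012,0,-0.002,0,-1,0,0,0.012,0,-0.002,0,-1]}}

```text
time: 19.6
tcp_pos: [0.5648, -0.0162, 0.0153]
tcp_rot: [[0.176, 0.984, 0.001], [0.984, -0.176, 0.0], [0.0, 0.001, -1.0]]
force: [-6.9, 0.7, 8.2]
finger_gap: 0.0598
finger_force: 65.9
```

Emit:
{"fn": "carry_out", "kwargs": {"moves": [0,0,0.008,0,0,0,-1,0,0,0.012,0,0,0,-1,0,0,0.012,0,0,0,-1,0,0,0.012,0,0,0,-1]}}

```text
time: 20.0
tcp_pos: [0.566, -0.0163, 0.0157]
tcp_rot: [[0.176, 0.984, 0.004], [0.984, -0.176, 0.0], [0.001, 0.004, -1.0]]
force: [-2.1, -0.3, -8.6]
finger_gap: 0.0599
finger_force: 66.3
```

Emit:
{"fn": "carry_out", "kwargs": {"moves": [0.002,0.01,-0.002,0,0.001,0,-1,0.004,0.02,-0.004,0,0.001,0,-1,0.004,0.025,-0.004,0,0.001,0,-1,0.004,0.025,-0.004,0,0.001,0,-1]}}

```text
time: 20.4
tcp_pos: [0.5662, -0.0152, 0.0159]
tcp_rot: [[0.176, 0.984, 0.0], [0.984, -0.176, -0.002], [-0.002, 0.001, -1.0]]
force: [-3.2, -5.6, -7.4]
finger_gap: 0.0597
finger_force: 66.3
```

Both fence faces are reached at the expected positions. The block hangs about 0.5 mm high, so I'll lower it onto the plate and add a bit of x push.

Emit:
{"fn": "carry_out", "kwargs": {"moves": [-0.008,-0.004,-0.008,0,0,0,-1,-0.008,-0.004,-0.012,0,0,0,-1,-0.008,-0.004,-0.012,0,0,0,-1,0.006,0.006,-0.012,-0.0005,-0.0005,0,-1,0.012,0.006,-0.012,-0.0005,-0.0005,0,-1,0.012,0.006,-0.012,-0.0005,-0.0005,0,-1,0.012,0.006,-0.012,-0.0005,-0.0005,0,-1]}}

```text
time: 21.1
tcp_pos: [0.5663, -0.0153, 0.0154]
tcp_rot: [[0.176, 0.984, -0.0], [0.984, -0.176, -0.004], [-0.004, 0.0, -1.0]]
force: [-9.4, -8.8, 3.1]
finger_gap: 0.0597
finger_force: 67.2
```

Run:
```python
from h import *
o=get_obs();print(o['tcp_pos'],o['tcp_rot'],o['force'],o['ft_torque'])
```

```text
[ 0.56626247 -0.01525394  0.015405  ] [[ 1.75615975e-01  9.84458624e-01 -4.96410847e-04]
 [ 9.84448905e-01 -1.75616451e-01 -4.38350913e-03]
 [-4.40256128e-03  2.81123114e-04 -9.99990269e-01]] [-9.35544443 -8.78386555  3.05623652] [-1.45130113  1.46964003 -0.14048358]
```

Emit:
{"fn": "carry_out", "kwargs": {"moves": [0,0,0,0.0014,0,-0.0015,-1,0,0,0,0.0014,0,-0.0015,-1,0,0,0,0.0014,0,-0.0015,-1,0,0,0,0.0014,0,-0.0015,-1]}}

```text
time: 21.5
tcp_pos: [0.5662, -0.0152, 0.0153]
tcp_rot: [[0.179, 0.984, -0.0], [0.984, -0.179, -0.0], [-0.0, -0.0, -1.0]]
force: [-8.1, -9.0, 1.3]
finger_gap: 0.0596
finger_force: 67.2
```

Run:
```python
from h import *
o=get_obs();print(o['tcp_pos'],o['tcp_rot'],o['force'],o['ft_torque'])
im,d=snap('top','t4.png');cv2.imwrite('pics/t4c.png',cv2.resize(im[170:260,320:440,::-1],None,fx=6,fy=6))
```

```text
[ 0.56622388 -0.01524144  0.01529626] [[ 1.78793750e-01  9.83886456e-01 -4.86878392e-04]
 [ 9.83886475e-01 -1.78793934e-01 -3.66179833e-04]
 [-4.47330281e-04 -4.13562399e-04 -9.99999814e-01]] [-8.09010338 -9.04642504  1.30795648] [-1.40242746  1.43578542  0.26951268]
```

View pics/t4c.png

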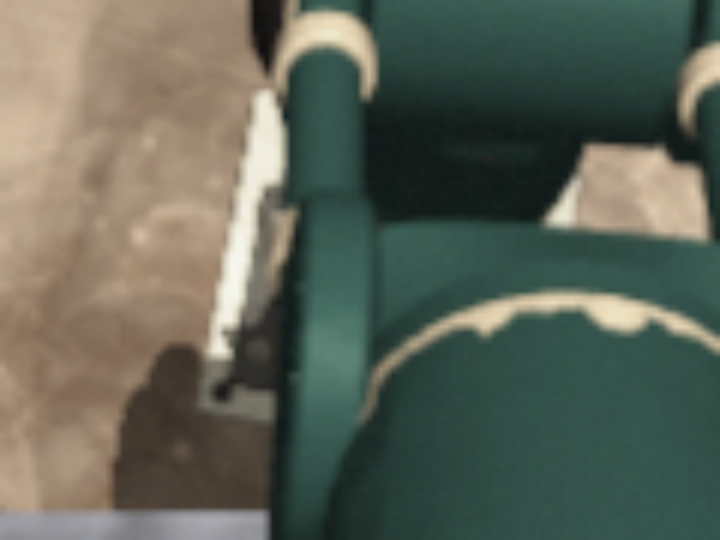

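The picture only shows the left edge of the nest and fence_y (crop (255,330)); the arm hides the block. Force and pose show contact on both fences. I'll trim the yaw to zero the twist, then hold.

Emit:
{"fn": "carry_out", "kwargs": {"moves": [0,0,0,0,0,0.001,-1,0,0,0,0,0,0.001,-1,0,0,0,0,0,0.001,-1,0,0,0,0,0,0.001,-1,0,0,0,0,0,0.001,-1,0,0,0,0,0,0.001,-1]}}

```text
time: 22.15
tcp_pos: [0.5663, -0.0153, 0.0154]
tcp_rot: [[0.177, 0.984, -0.0], [0.984, -0.177, -0.0], [-0.0, -0.0, -1.0]]
force: [-8.8, -8.5, 1.6]
finger_gap: 0.0599
finger_force: 67.2
```

Run:
```python
from h import *
get_image('top');o=get_obs();print(o['time'],o['tcp_pos'],o['tcp_rot'],o['force'],o['ft_torque'],o['finger_force'])
```

```text
22.2 [ 0.56626297 -0.0152547   0.01531842] [[ 1.76746845e-01  9.84256265e-01 -3.95956343e-04]
 [ 9.84256326e-01 -1.76746907e-01 -1.27773609e-04]
 [-1.95746034e-04 -3.67138953e-04 -9.99999913e-01]] [-8.75958193 -9.25315176  0.87142274] [-1.44744298  1.45386452  0.00847037] 67.18311667442322
```

Emit:
{"fn": "carry_out", "kwargs": {"moves": [0.008,-0.002,0,0,0,0,-1,0.008,-0.002,0,0,0,0,-1,0.008,-0.002,0,0,0,0,-1,0.008,-0.002,0,0,0,0,-1,0.008,-0.002,0,0,0,0,-1]}}

```text
time: 22.7
tcp_pos: [0.5663, -0.0153, 0.0153]
tcp_rot: [[0.177, 0.984, -0.002], [0.984, -0.177, 0.0], [-0.0, -0.002, -1.0]]
force: [-11.4, -8.6, 2.3]
finger_gap: 0.0603
finger_force: 67.4
```

Run:
```python
from h import *
o=get_obs();print(o['time'],o['tcp_pos'],o['tcp_rot'][:,2] if hasattr(o['tcp_rot'],'shape') else '',o['force'],o['ft_torque'])
f=o['force']
if f[0]<-5 and f[1]<-5: print(close_job())
```

```text
22.7 [ 0.56631254 -0.01525881  0.01534556] [-1.91402146e-03  1.76002586e-04 -9.99998153e-01] [-11.35242143  -8.56584594   2.33179399] [-1.32718818  1.69058068 -0.00563831]
the job is handed in; nothing more can be done
None
```

The bench block is on the nest plate, still gripped and pressed at about 10 N against each fence; I handed the job in at 22.7 s. The arm hid the block from both cameras, so I judged the final contact from force and pose readings. On the way I put the block down once on the plate to take a higher grip.

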